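# Ready the ball feeder on the hall shelf

## Robot

A 6-joint arm with a two-finger parallel gripper is mounted at the origin on the work surface. World frame = base frame: x ahead of the robot, y to its left, z up, the work surface at z = 0. Lengths are in m, angles in rad, forces in N, time in s.
With the tool pointing down it reaches from about 0.325 to 0.9 m from the base axis. Payload 3.5 kg.
Tool frame: the origin (TCP) lies at the very end of the fingers, on their centre line; the grasp point (between the pads) lies behind it (manip.hold_point_z is the z of the grasp point in the tool frame, in m); z points along the fingers, y is the line along which they close (so a half turn about z gives the same grasp; the last joint's range is limited). The gripper opens to 85 mm and grips with 20 to 120 N. Pads are 22 mm wide; open, the fingers measure 114 mm over their backs; the gripper's body (76 mm by 85 mm) begins 54 mm behind the grasp point. The pads swing forward as they close: fully open they stand 13 mm farther back than shut.
Start: joints at [1.048, 0.276, -0.026, 1.268, 0, 1.467], TCP at [0.255, 0.571, 0.231] pointing down, gripper open.
Joint ranges: [-3.12, 3.12], [-0.85, 1.88], [-1.08, 1.24], [-1.95, 2.15], [-1.57, 1.53], [-3.14, 3.14]. Speed limits (rad/s): [2.57, 2.57, 3.14, 3.14, 3.14, 3.14].

## Interface

Orientations are given as a unit quaternion [w, x, y, z].
In Python, from bench import manip gives the robot as it stands.
- The arm moves only by the tool play_rows, never from a script. Its argument "motion" is a list of rows, each a list of 6 numbers: the shift along the world's x, y, z each as a share of 600 mm, from -1 to 1, then the turn, a rotation vector about the world's x, y, z each as a share of 30 degrees, from -1 to 1. In form: [[x, y, z, ax, ay, az], ...]. A call has exactly 10 rows; each row is the pose to reach, as a shift and turn from the pose commanded when the call began; what a row does not reach only later rows make up. A row lasts 1/12 s, in which the tool goes at most 41.7 mm and 7.16 degrees, less where a joint would pass 70% of its speed; a pose out of reach is approached as far as the arm can. A call with a number of a shift or a turn outside -1 to 1 is refused whole. A call with a gripper value outside its range is refused whole. "grip" is the closure, from -1 (fully open) to 1 (shut), set as the call begins (left out, the last holds). The fingers move at their own pace and stop on an object; "grip_force" is the grip in N (left out, the last holds). Time passes only in rows, so rows that repeat a pose let the fingers close, or fill a call up. It gives the time, the measured TCP pose, the force, the opening and the grip force at its end, in the units of the state.
- manip.get_obs(): the state, without advancing time (a new reading comes with each control period).
- manip.get_image(name): name is "side" or "top"; returns a dict with "color" (480x640x3 uint8, blue, green, red), "depth" (480x640 float32, m along the optical axis (not along the pixel's ray), 0 where there is no reading), "K" (3x3 intrinsics, pixels), "rvec" (rotation vector, rad) and "tvec" (3), from world to camera coordinates, as OpenCV has them. Camera axes: x right, y down, z forward; pixel columns grow to the right and rows downward; lengths in m; the calibration is good to about 2 mm. A picture is of the moment at which its call begins.
- manip.hand_in(): hands the job in; it is judged then, once.
Trained networks look in a picture, given as the dict that the camera call returned (one of the last four; its "shot" number tells which), for a name from the list of things; names that differ only in an ending like _2 or _b are one class to them, and where a whole thing is asked for, a point or a joint stands for the part that bears it (a point fixed in the world has none). Each returns a list of dicts, best first, with "conf" (0 to 1); they miss things now and then, are a little off and sometimes report something else, mostly with a low value. They report only what shows in the picture. A call takes as long as a camera call. They do not tell look-alikes from the thing itself.
- manip.regions_of(picture, target): "mask" (480x640 bool, what is visible of it) and "xy" ([column, row] in pixels, amid what is visible of it).
The state is a dict: "time": time; "q": joint angles; "qvel": joint speeds; "joint_torque": joint torques, N m; "eef_pos": TCP position; "tool_rot": TCP orientation; "contact_force": force on the tool from outside, world axes, zero at the start; "moment": the same for the moment, N m; "grip_width": finger opening in m; "finger_force": force on a finger pad.
Only numpy, scipy, OpenCV 4.12 (cv2) and the standard library are available. Lean on these libraries where they do the work, as an engineer would, in place of code of your own. Each camera call takes 0.05 s, during which the arm holds its last target. There are 200 camera calls.

## Task

Get the ball feeder ready for practice: first turn the dial on its sloping timer box to the fifth click clockwise from the stop (the stop, at the longer mark, counts as zero) and let go of it. Then put the two white balls, one from the basket and one from the coaster, on the open upper end of the feeder's rail ramp so that each rolls down under the wire guard and drops into the pocket for its size. Leave the basket, the coaster and everything else on the shelf where they stand.

Things in the scene. Friction and masses are not known exactly. Their poses are not given: they have to be found in the camera images.
- dial (a joint): angle of the timer dial, rad: 0 at the stop, growing as the dial turns clockwise seen from in front of its sloping face, to 4.61 (11 clicks). It clicks into a spring detent every 24 degrees (0.4189 rad): click 5 is 2.094 rad. It takes 0.15 to 0.3 N m to go to the next click; let go near a click it springs into it and stays. At 0 the pointer is 132 degrees counter-clockwise from up the slope.
- dial_grip (a point): middle of the dial's bar grip, on its axis: the point to pinch. z points out of the face along the axis, leaning 27 degrees from vertical; x along the bar to its white pointer line, turning with the dial. Black bar 72 mm long (x), 14 mm wide (y), 36 mm high; its top is 13 mm above this point, its round flange (74 mm across) 23 mm below, the flat face (170 x 166 mm) 35 mm below.
- console: timer box, fixed to the shelf: grey plastic, 150 x 170 mm, about 150 mm high at the back (+x), with an aluminium face that slopes 27 degrees down towards its own -x side, which is turned away from the robot (roughly to world +x). On it the dial and twelve marks, one per click, the one at the stop longer. Origin on the shelf under its centre; the dial's axis meets the face 110 mm above the origin.
- ramp: ball feeder, fixed: 355 mm long (y), 116 mm wide (x), origin on the shelf under its centre. Two polished 10 mm rails run down 6 degrees towards -y: 30 mm apart inside on the open part (y +165 to +75 mm), then 44 mm to y +5, 58 mm to y -90, 76 mm beyond. A wire guard up to 215 mm high covers all below y +35 mm. Board at y +170 mm, 160 mm high; block under the open part 100 mm high.
- ramp_top (a point): where to put the balls: midway between the rails on the open part, 125 mm from the ramp's origin along its +y, 140 mm above the shelf, level with the rails' centre lines. Axes as the ramp's. A ball resting on the rails here has its centre 32 mm (large) or 22 mm (small) above this point; let go, it rolls towards -y by itself and drops where the rails are wider apart than it.
- pocket_small (a point): where the centre of the small ball lies when lodged in its funnel-shaped pocket (first, upper pocket), 47 mm above the shelf
- pocket_large (a point): where the centre of the large ball lies when lodged in its funnel-shaped pocket (second, lower pocket), 49 mm above the shelf
- ball_large: large white plastic ball, 66 mm across, about 0.12 kg; starts on the round seat of either the basket or the coaster. The origin turns with the ball: use ball_large_center
- ball_large_center (a point): centre of the large ball
- ball_small: small white plastic ball, 50 mm across, about 0.06 kg; starts on the other seat. The origin turns with the ball: use ball_small_center
- ball_small_center (a point): centre of the small ball
- basket: round green plastic basket standing loose on the shelf, 152 mm across, 52 mm high, wall 4 mm, about 128 mm across inside at the floor; in its middle a ring seat (48 mm across, top 20 mm above the shelf) on which one ball rests. Origin under its centre
- coaster: round white ceramic coaster lying loose on the shelf, 104 mm across, 10 mm thick, with a ring seat (48 mm across, top 20 mm above the shelf) in its middle on which the other ball rests. Origin under its centre
- bail0: bystander: turned wooden bail lying on the shelf, 112 mm long along its x axis, barrel 22 mm thick with a flat under it, top 24 mm above the shelf; origin on the shelf under its middle
- bail1: bystander: turned wooden bail lying on the shelf, 112 mm long along its x axis, barrel 22 mm thick with a flat under it, top 24 mm above the shelf; origin on the shelf under its middle
- bail2: bystander: turned wooden bail lying on the shelf, 112 mm long along its x axis, barrel 22 mm thick with a flat under it, top 24 mm above the shelf; origin on the shelf under its middle
- bail3: bystander: turned wooden bail lying on the shelf, 112 mm long along its x axis, barrel 22 mm thick with a flat under it, top 24 mm above the shelf; origin on the shelf under its middle
- spray: bystander: upright spray can, 52 mm across, 170 mm high, standing between the timer box and the ramp or beyond them; origin under its centre
- jar: bystander: closed glass jar, 72 mm across, 100 mm high; origin under its centre
Things that resemble listed ones, but are neither listed nor needed, are in the scene too. What is shaped like the ball_large but blue or red is not meant.

How it is judged:
On the way, in this order (a step that is already met when the one before it is completed fails the run):
1. the dial is set to the fifth click and let go, before the balls are fed (value of joint dial between 1.994 and 2.194 rad and contact force between the fingers and console below 0.3 N), for 0.3 s.
2. each ball lies in the pocket for its size (distance between ball_small_center and pocket_small below 0.015 m and linear speed of each of ball_small, ball_large below 0.03 m/s and distance between ball_large_center and pocket_large below 0.015 m), for 0.2 s.
At the end, for the whole second after the job is handed in: the dial rests at the fifth click (2.094 rad, within 0.1 rad), and each ball lies still in the pocket for its size (its centre within 15 mm of the pocket's point) (all of step 2 and value of joint dial between 1.994 and 2.194 rad); the robot touches nothing.
It fails at once if a wooden bail is moved more than 30 mm (distance of any of bail0, bail1, bail2, bail3 from where it was at the start of the episode above 0.03 m).
It fails at once if the spray can or the jar is moved more than 30 mm (distance of any of spray, jar from where it was at the start of the episode above 0.03 m).
It fails at once if the basket or the coaster is moved more than 30 mm (distance of any of basket, coaster from where it was at the start of the episode above 0.03 m).
It also fails if it takes over 72 s, if anything falls off the work surface, if the arm or the gripper's body presses on something with over 40 N, if the wrist force passes 120 N, or if a joint passes its speed limit or range.

## Working session

There is one attempt and no reset: what is moved stays moved. The work goes in short steps, Python scripts to look and compute and a tool call to move; the robot and the scene stay as the last step left them, time stands still between calls to the robot, and variables do not carry over. Pictures are saved under pics/ and viewed, at most 11 in all, crops included, and the job is handed in when it is done.

Besides the shell and the picture viewer there is one more tool, called after ">>>" as a command line: name --pt "numbers of a row" for each row, then --argument value for the rest. play_rows: Moves the arm, as the interface text tells. Its arguments: {"type":"object","properties":{"motion":{"type":"array"},"grip":{"type":"number"},"grip_force":{"type":"number"}},"required":["motion"]}

```bash
mkdir -p pics; cat > h.py <<'E'
import numpy as np, cv2
from bench import manip
def cam(p):
    R=cv2.Rodrigues(np.array(p["rvec"],float))[0]; t=np.array(p["tvec"],float).ravel(); return np.array(p["K"]),R,t
def cloud(p):
    K,R,t=cam(p); d=p["depth"]; v,u=np.mgrid[:480,:640]
    c=np.stack([(u-K[0,2])/K[0,0]*d,(v-K[1,2])/K[1,1]*d,d],-1)
    return (c-t)@R   # world
def proj(p,X):
    return cv2.projectPoints(np.atleast_2d(np.array(X,float)),np.array(p["rvec"],float),np.array(p["tvec"],float),np.array(p["K"]),None)[0][:,0]
E
python3 - <<'E'
from h import *
np.set_printoptions(precision=3,suppress=True)
print({k:v for k,v in manip.get_obs().items()}, manip.hold_point_z)
for n in ["top","side"]:
    p=manip.get_image(n); cv2.imwrite(f"pics/{n}0.png",p["color"]); W=cloud(p)
    K,R,t=cam(p); print(n,"cam",-R.T@t, R[2])
    for tg in ["dial","console","ramp","ball_large","ball_small","basket","coaster","bail0","spray","jar"]:
        for r in manip.regions_of(p,tg)[:4]:
            m=r["mask"]&(p["depth"]>0); q=W[m]
            print(tg,round(r["conf"],2),np.array(r["xy"]),m.sum(),np.median(q,0),q.min(0),q.max(0))
E
```

```text
{'time': 0.0, 'q': array([ 1.048,  0.277, -0.028,  1.268,  0.   ,  1.467]), 'qvel': array([ 0.   ,  0.001,  0.001, -0.001,  0.   ,  0.   ]), 'joint_torque': array([  0.   , -44.55 ,  29.52 ,   0.016,   0.   ,   0.   ]), 'eef_pos': array([0.254, 0.57 , 0.23 ]), 'tool_rot': array([-0.   ,  0.208,  0.978, -0.001]), 'contact_force': array([ 0.686, -0.346, -0.218]), 'moment': array([ 0.055, -0.003,  0.038]), 'finger_force': 0.0, 'grip_width': 0.08517030869466091} -0.0187
top cam [ 0.376 -0.057  1.437] [ 0.147 -0.011 -0.989]
dial 0.89 [176.  234.3] 723 [0.565 0.29  0.133] [0.532 0.256 0.098] [0.598 0.342 0.164]
console 0.72 [442.4 232.9] 266 [ 0.603 -0.377  0.022] [ 0.547 -0.392  0.   ] [ 0.655 -0.362  0.031]
console 0.6 [180.7 234.5] 5162 [0.575 0.278 0.118] [0.486 0.199 0.   ] [0.668 0.383 0.164]
ramp 0.5 [284.4 276.2] 520 [0.48  0.037 0.071] [0.449 0.006 0.005] [0.518 0.07  0.086]
ramp 0.2 [344.3 204.2] 7074 [ 0.661 -0.126  0.099] [ 0.6   -0.326 -0.006] [0.773 0.066 0.218]
ball_large 0.93 [270.1 327.4] 517 [0.354 0.068 0.057] [0.321 0.038 0.005] [0.384 0.101 0.072]
ball_large 0.81 [285.
[... 2568 characters left out ...]
 [ 0.751 -0.02  -0.004] [0.853 0.056 0.025]
bail0 0.73 [289.2 271.6] 187 [ 0.498 -0.073  0.02 ] [ 0.487 -0.112  0.012] [ 0.51  -0.027  0.026]
bail0 0.64 [357.3 389. ] 635 [ 0.6   -0.382  0.017] [ 0.549 -0.394 -0.003] [ 0.655 -0.363  0.024]
bail0 0.46 [377.7 177.2] 42 [0.747 0.283 0.014] [0.686 0.27  0.007] [0.758 0.361 0.022]
spray 0.69 [367.2 167.3] 554 [0.691 0.112 0.146] [ 0.662  0.01  -0.002] [0.76  0.432 0.171]
spray 0.57 [279.5 232.4] 630 [0.483 0.021 0.061] [0.451 0.005 0.021] [0.515 0.054 0.081]
jar 0.9 [218.6 441.3] 3056 [ 0.378 -0.5    0.086] [ 0.322 -0.517 -0.003] [ 0.411 -0.392  0.102]
jar 0.31 [274.2 313.2] 493 [ 0.457 -0.211  0.049] [ 0.434 -0.224  0.018] [ 0.48  -0.182  0.063]
```

View pics/top0.png

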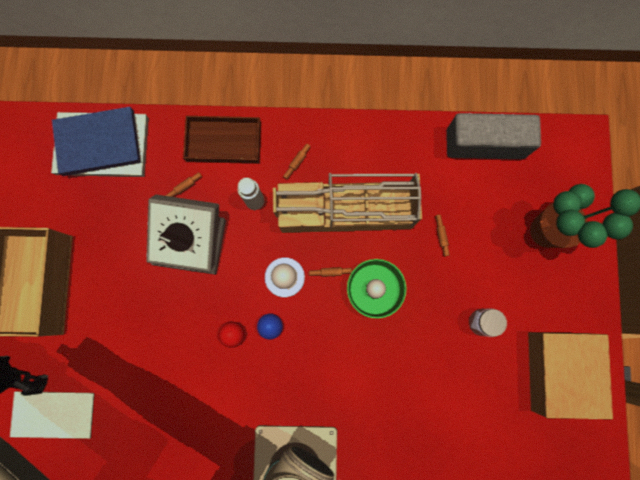

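View pics/side0.png

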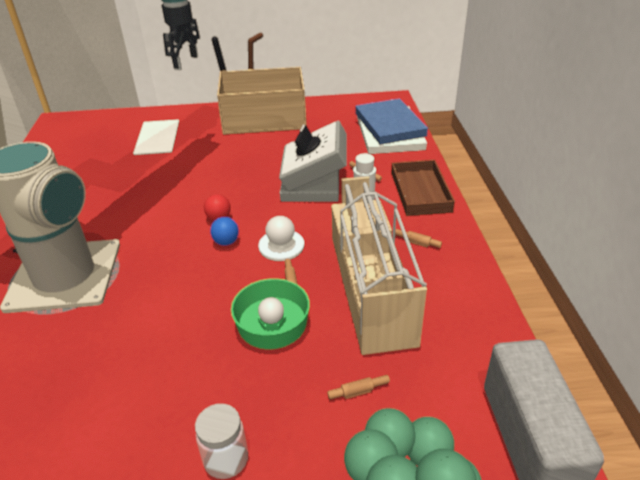

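The top view shows the console at (182,235) with its dial, the large ball on the coaster at (284,276), the small ball in the basket at (375,289), and the ramp at (345,203) with its open end at left. The side view agrees. Next I'll fit the face plane, the balls and the ramp.

```bash
cat > m.py <<'E'
from h import *
from scipy.optimize import least_squares
np.set_printoptions(precision=4,suppress=True)
P={n:manip.get_image(n) for n in ["top","side"]}
def sph(q,r):
    f=lambda c:np.linalg.norm(q-c,axis=1)-r
    return least_squares(f,np.median(q,0)-[0,0,.02],loss="soft_l1",f_scale=.002).x
for n,p in P.items():
    W=cloud(p); d=p["depth"]>0
    for nm,c,r in [("L",(.480,.035,.053),.033),("S",(.456,-.204,.045),.025)]:
        m=d&(np.linalg.norm(W-np.array(c),axis=-1)<r+.012)&(W[...,2]>.028)
        print(n,nm,m.sum(),sph(W[m],r))
    # console face
    m=d&(abs(W[...,0]-.575)<.12)&(abs(W[...,1]-.29)<.12)&(W[...,2]>.05)
    q=W[m]; best=None; rng=np.random.default_rng(0)
    for _ in range(500):
        a=q[rng.choice(len(q),3,replace=False)]; nn=np.cross(a[1]-a[0],a[2]-a[0]); nn/=np.linalg.norm(nn)+1e-9
        if abs(nn[2])<.5: continue
        i=abs((q-a[0])@nn)<.003
        if best is None or i.sum()>best.sum(): best=i
    f=q[best]; c=f.mean(0); nn=np.linalg.svd(f-c,full_matrices=False)[2][2]; nn*=np.sign(nn[2])
    # in-plane rectangle
    u=np.array([-nn[0],-nn[1],0]);u/=np.linalg.norm(u); up=np.array([u[0],u[1],0]); up=up-nn*(up@nn); up/=np.linalg.norm(up); rt=np.cross(up,nn)
    uv=np.stack([(f-c)@rt,(f-c)@up],1).astype(np.float32)
    rect=cv2.minAreaRect(uv); cc=c+rt*rect[0][0]+up*rect[0][1]
    print(n,"face n",nn,"lean",np.degrees(np.arccos(nn[2])),"yaw of downslope",np.degrees(np.arctan2(nn[1],nn[0])),"rect",rect,"centre",cc,len(f))
    # rectified picture
    s=np.linspace(-.095,.095,500)
    G=cc+s[None,:,None]*rt-s[:,None,None]*up
    pr=proj(p,G.reshape(-1,3)).reshape(500,500,2).astype(np.float32)
    im=cv2.remap(p["color"],pr,None,cv2.INTER_CUBIC); cv2.imwrite(f"pics/face_{n}.png",im)
    # ramp pts
    b=[]
    m=d&(W[...,0]>.56)&(W[...,0]<.76)&(W[...,1]>-.33)&(W[...,1]<.08)&(W[...,2]>.06)
    r=cv2.minAreaRect(W[m][:,:2].astype(np.float32)); print(n,"ramp",r,cv2.boxPoints(r).tolist())
    k=m&(W[...,2]>.085)&(W[...,2]<.11)
    print("block rect",cv2.minAreaRect(W[k][:,:2].astype(np.float32)))
a=cv2.imread("pics/face_top.png");b=cv2.imread("pics/face_side.png"); cv2.imwrite("pics/face.png",cv2.resize(np.hstack([a,b]),(800,400)))
p=P["top"]; c=p["color"][150:250,255:440]; cv2.imwrite("pics/ramp.png",cv2.resize(c,None,fx=4,fy=4,interpolation=2))
E
python3 m.py
```

```text
top L 518 [0.4816 0.0376 0.0481]
top S 297 [ 0.4543 -0.2007  0.0383]
top face n [-0.4544  0.0638  0.8885] lean 27.310930836318978 yaw of downslope 172.00476402609561 rect ((-0.0001389533281326294, -0.0028851404786109924), (0.1653846800327301, 0.16842424869537354), 0.636516273021698) centre [0.5701 0.2916 0.1117] 2539
top ramp ((0.6646420955657959, -0.11829043924808502), (0.11702551692724228, 0.3563382923603058), 2.9862000942230225) [[0.5969269871711731, 0.05658852308988571], [0.6154906153678894, -0.29926589131355286], [0.7323572039604187, -0.29316940903663635], [0.7137935757637024, 0.06268501281738281]]
block rect ((0.6637816429138184, -0.1181117594242096), (0.11486531794071198, 0.3557651937007904), 2.864896774291992)
side L 645 [0.4827 0.0415 0.0456]
side S 494 [ 0.4556 -0.197   0.0353]
side face n [-0.4534  0.0533  0.8897] lean 27.160414441102198 yaw of downslope 173.29738047075352 rect ((-0.015204504132270813, -0.0050112903118133545), (0.1684550940990448, 0.1685221791267395), 88.99666595458984) centre [0.5708 0.2914 0.1094] 1279
side ramp ((0.6659088730812073, -0.11537320911884308), (0.11655168235301971, 0.36351725459098816), 3.047394275665283) [[0.5980527997016907, 0.06303032487630844], [0.6173780560493469, -0.29997289180755615], [0.7337649464607239, -0.2937767505645752], [0.7144396901130676, 0.06922647356987]]
block rect ((0.6665499210357666, -0.11578278243541718), (0.11439577490091324, 0.3618548512458801), 2.778503894805908)
```

View pics/face.png

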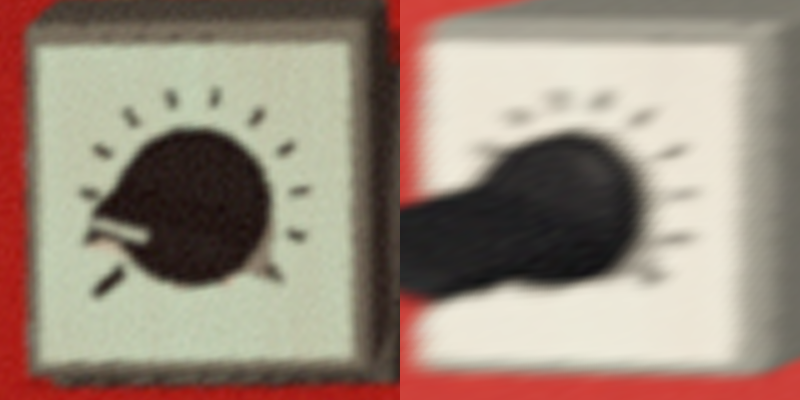

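View pics/ramp.png

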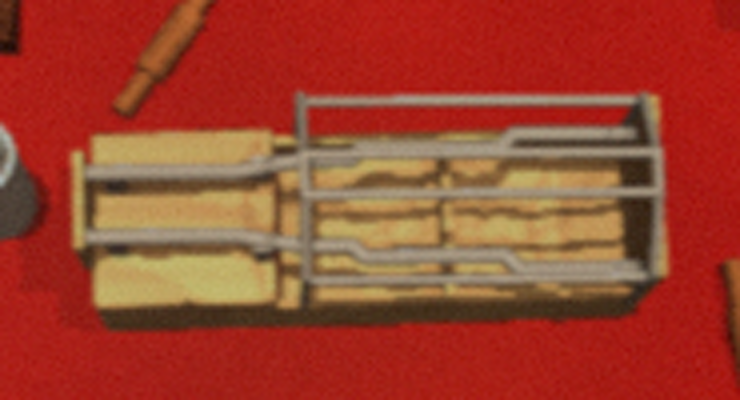

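The face view shows the longer stop mark at lower left (108,281), with the pointer near mark 1–2 at (120,230). The ramp crop shows rails at rows 172 and 238 on the open left part. The slope faces the robot (normal towards -x), which differs from the text, so I trust the measurement. Now refining the numbers.

```bash
cat > r.py <<'E'
from h import *
np.set_printoptions(precision=4,suppress=True)
P={n:manip.get_image(n) for n in ["top","side"]}
def ray(p,uv):
    K,R,t=cam(p); d=R.T@np.linalg.inv(K)@np.array([*uv,1.]); return -R.T@t,d/np.linalg.norm(d)
def tri(a,b):
    A=np.zeros((3,3));B=np.zeros(3);l=[]
    for o,d in (a,b):
        M=np.eye(3)-np.outer(d,d);A+=M;B+=M@o
    X=np.linalg.solve(A,B); return X,[np.linalg.norm(np.cross(X-o,d)) for o,d in (a,b)]
for nm,c,r in [("L",(.482,.039,.046),.033),("S",(.455,-.199,.036),.025)]:
    rs=[]
    for n,p in P.items():
        hsv=cv2.cvtColor(p["color"],cv2.COLOR_BGR2HSV)
        u=proj(p,c)[0]; best=None
        W=cloud(p)
        m=(p["depth"]>0)&(np.linalg.norm(W-np.array(c),axis=-1)<r+.009)&(W[...,2]>c[2]-.012)&(hsv[...,1]<110)
        cn=max(cv2.findContours(m.astype(np.uint8),0,1)[0],key=cv2.contourArea)
        # silhouette fit: keep upper outline
        cc,rad=cv2.minEnclosingCircle(cn); rs.append(ray(p,cc)); print(nm,n,cc,rad,"proj",u)
    print(nm,tri(*rs))
# face / dial
nn=np.array([-.4540,.0585,.8891]);nn/=np.linalg.norm(nn)
up=np.array([-nn[0],-nn[1],0]);up-=nn*(up@nn);up/=np.linalg.norm(up);rt=np.cross(up,nn)
cf=np.array([.5705,.2916,.1105])
s=np.linspace(-.095,.095,400)
out=[]
for h in (0,.012,.048):
    G=cf+nn*h+s[None,:,None]*rt-s[:,None,None]*up
    im=cv2.remap(P["top"]["color"],proj(P["top"],G.reshape(-1,3)).reshape(400,400,2).astype(np.float32),None,cv2.INTER_CUBIC); out.append(im)
mm=lambda xy:((np.array(xy)/399)*190-95)*[1,-1]
g=cv2.cvtColor(out[0],cv2.COLOR_BGR2GRAY)
fit=[]
for cn in cv2.findContours((g<110).astype(np.uint8),1,2)[0]:
    a=cv2.contourArea(cn); c=mm(cv2.minEnclosingCircle(cn)[0])
    if 15<a<400 and 35<np.hypot(*c)<65: fit.append(c)
fit=np.array(fit); print("marks mm",fit.round(1).tolist())
g=cv2.cvtColor(out[2],cv2.COLOR_BGR2GRAY)
m=(g>110).astype(np.uint8); 
for cn in cv2.findContours(m,1,2)[0]:
    if 60<cv2.contourArea(cn)<3000: print("bright",cv2.contourArea(cn),cv2.minAreaRect(cn),mm(cv2.minAreaRect(cn)[0]))
g=cv2.cvtColor(out[1],cv2.COLOR_BGR2GRAY)
print("axes up,rt,n",up,rt,nn)
v=P["top"]["color"].copy()
R=np.array([.665,-.118,0]);a=np.radians(3);ex=np.array([np.cos(a),np.sin(a),0]);ey=np.array([-np.sin(a),np.cos(a),0]);ez=np.array([0,0,1])
tiles=[out[2]]
for n in P:
    v=cv2.resize(P[n]["color"],None,fx=3,fy=3,interpolation=2)
    for sx in (-.020,.020):
        pts=proj(P[n],[R+ey*y+ex*sx+ez*(.140+np.tan(np.radians(6))*(y-.125)) for y in (.165,.075)])*3+1
        cv2.line(v,*[tuple(int(k) for k in q) for q in pts],(255,255,0),1)
    u=proj(P[n],R+ey*.125+ez*.14)[0]*3; x,y=int(u[0]),int(u[1])
    tiles.append(v[y-200:y+200,x-200:x+200])
cv2.imwrite("pics/chk.png",cv2.resize(np.hstack(tiles),(800,267)))
cv2.imwrite("pics/chk.png",np.hstack(tiles)[:, :1200][:, 200:1000] if 0 else cv2.resize(np.hstack(tiles[:2]),(800,400)))
E
python3 r.py
```

```text
L top (283.5714416503906, 275.6000061035156) 12.904166221618652 proj [283.1797 275.5186]
L side (279.9444580078125, 230.5) 14.484859466552734 proj [279.6123 231.1621]
L (array([0.4823, 0.0379, 0.0486]), [np.float64(0.0006450880580046849), np.float64(0.0006450880580047149)])
S top (375.90985107421875, 288.38525390625) 9.615281105041504 proj [375.3174 288.1083]
S side (270.6603698730469, 310.5282897949219) 12.834236145019531 proj [270.5025 311.0646]
S (array([ 0.4548, -0.2002,  0.0386]), [np.float64(0.00066045609068026), np.float64(0.0006604560906802616)])
marks mm [[-44.0, -38.8], [33.1, -34.5], [45.7, -17.6], [-52.4, 2.9], [-46.2, 23.6], [41.0, 23.6], [27.0, 39.0]]
bright 374.5 ((140.9835968017578, 239.68031311035156), (12.291542053222656, 36.23443603515625), 50.194427490234375) [-27.865  -19.1335]
bright 124.5 ((295.75, 231.25), (16.970561981201172, 9.192387580871582), 45.0) [ 45.8333 -15.119 ]
bright 81.5 ((123.5, 155.0), (13.0, 8.0), 0.0) [-36.1905  21.1905]
bright 70.0 ((312.0, 113.50000762939453), (7.77817440032959, 12.020814895629883), 45.0) [53.5714 40.9524]
bright 69.5 ((284.2500305175781, 82.75001525878906), (7.071067810058594, 12.020814895629883), 45.0) [40.3572 55.5952]
axes up,rt,n [ 0.8818 -0.1136  0.4577] [-0.1278 -0.9918 -0.    ] [-0.454   0.0585  0.8891]
```

View pics/chk.png

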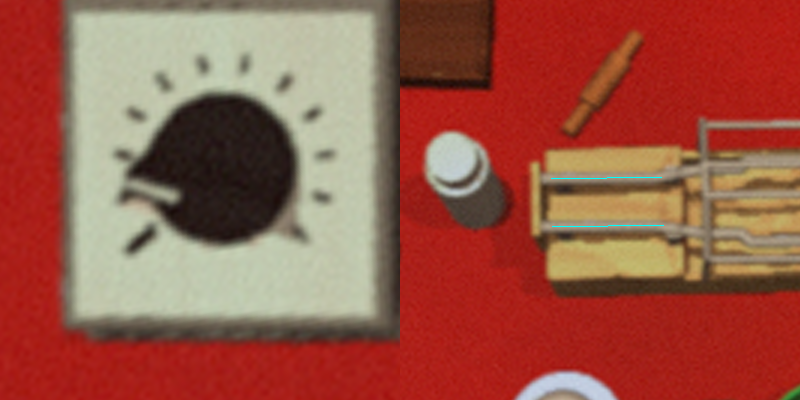

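The ramp estimate lines up with the rails (cyan at 550–660, rows 178/226). The pointer line's angle is ambiguous at roughly 75–84° ccw, so I'll measure the bar from depth.

```bash
cat > d.py <<'E'
from h import *
import sys
np.set_printoptions(precision=4,suppress=True)
nn=np.array([-.4540,.0585,.8891]);nn/=np.linalg.norm(nn)
up=np.array([-nn[0],-nn[1],0]);up-=nn*(up@nn);up/=np.linalg.norm(up);rt=np.cross(up,nn)
cf=np.array([.5705,.2916,.1105])
if __name__=="__main__":
  for n in ["top","side"]:
    p=manip.get_image(n); W=cloud(p)-cf
    a,b,h=W@rt,W@up,W@nn
    for lo,hi in ((.02,.07),(.035,.07)):
        m=(p["depth"]>0)&(np.hypot(a,b)<.055)&(h>lo)&(h<hi)
        q=np.stack([a[m],b[m]],1)
        r=cv2.minAreaRect(q.astype(np.float32)); c=q.mean(0); V=np.linalg.svd(q-c,full_matrices=False)[2][0]
        print(n,lo,m.sum(),"hmax",np.percentile(h[m],95),"rect",r,"pca ang ccw from up",np.degrees(np.arctan2(-V[0],V[1]))%180,"mean",c)
E
python3 d.py; python3 - <<'E'
from d import *
p=manip.get_image("top"); u=proj(p,cf+nn*.04)[0].astype(int)
x,y=u
a=cv2.resize(p["color"][y-25:y+25,x-30:x+30],None,fx=8,fy=8,interpolation=cv2.INTER_NEAREST)
for k,(col) in ((2,(0,255,0)),(3,(255,0,0))):
    t=np.radians(132-24*k); d=-np.sin(t)*rt+np.cos(t)*up
    s=np.cross(nn,d)
    for w in (-.007,.007):
        q=[tuple(int(v) for v in (e-[x-30,y-25])*8+4) for e in proj(p,[cf+nn*.048-d*.036+s*w,cf+nn*.048+d*.036+s*w])]
        cv2.line(a,*q,col,1)
cv2.imwrite("pics/dial.png",a)
E
```

```text
top 0.02 303 hmax 0.05117756432280683 rect ((-0.003595186397433281, -0.007520649582147598), (0.03363887220621109, 0.07359536737203598), 72.12877655029297) pca ang ccw from up 73.41332385143615 mean [0.001  0.0024]
top 0.035 225 hmax 0.051371188445558 rect ((-0.0012387745082378387, -0.0002125035971403122), (0.018281586468219757, 0.07359536737203598), 72.12877655029297) pca ang ccw from up 73.61062277365818 mean [0.0007 0.0015]
side 0.02 239 hmax 0.047100787356314844 rect ((-0.002028539776802063, 0.0009778514504432678), (0.017002291977405548, 0.07627419382333755), 72.50253295898438) pca ang ccw from up 71.6766564219775 mean [0.0032 0.002 ]
side 0.035 129 hmax 0.04798355124774323 rect ((-0.0019099153578281403, 0.001332394778728485), (0.01618596911430359, 0.07628273218870163), 72.64242553710938) pca ang ccw from up 72.12229674484634 mean [0.0019 0.0016]
```

View pics/dial.png

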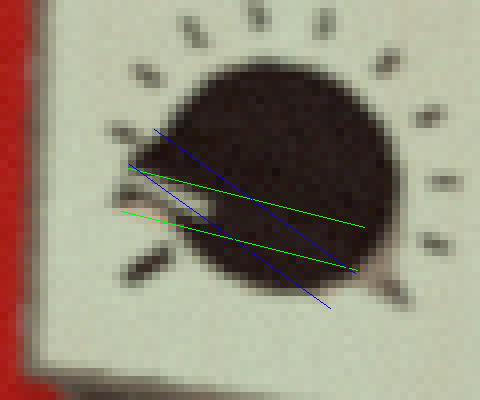

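The bar lies at about 72.5° ccw, so it needs about 60.5° clockwise to reach click 5 at 12° ccw. Planning the approach next.

```bash
cat > plan.py <<'E'
from d import *
from scipy.spatial.transform import Rotation as Ro
AX=np.array([.5714,.2932,.1109])
def dialpose(ang,h):   # bar angle ccw from up (deg), TCP height above face
    t=np.radians(ang); d=-np.sin(t)*rt+np.cos(t)*up
    y=np.cross(nn,d); z=-nn; x=np.cross(y,z)   # y = ccw perpendicular of bar
    return AX+nn*h,Ro.from_matrix(np.stack([x,y,z],1))
def downpose(pos,theta):
    t=np.radians(theta); y=np.array([np.cos(t),np.sin(t),0]); z=np.array([0,0,-1.]); return np.array(pos,float),Ro.from_matrix(np.stack([np.cross(y,z),y,z],1))
def cur():
    o=manip.get_obs(); q=o["tool_rot"]; return o,np.array(o["eef_pos"]),Ro.from_quat([q[1],q[2],q[3],q[0]])
def go(*targets):
    o,p,R=cur(); print("t",round(o["time"],2),"p",p,"q",o["q"],"F",o["contact_force"],"w",round(o["grip_width"],4))
    for tp,tR in targets:
        rv=(tR*R.inv()).as_rotvec(); sh=(tp-p)/.6; k=max(1,int(np.ceil(max(abs(np.degrees(rv)/30).max(),abs(sh).max())-1e-6)))
        print("calls",k,"each",np.round(sh/k,4),np.round(np.degrees(rv)/30/k,4),"tot deg",round(np.degrees(np.linalg.norm(rv)),1)); p,R=tp,tR
E
python3 - <<'E'
from plan import *
for s in (72.5,252.5): 
    print(s); go(dialpose(s,.12))
go(dialpose(72.5,.12),dialpose(72.5,.0185),dialpose(42.5,.0185),dialpose(12,.0185),dialpose(12,.12))
go(dialpose(252.5,.12),dialpose(252.5,.0185),dialpose(222.5,.0185),dialpose(192,.0185),dialpose(192,.12))
E
```

```text
72.5
t 1.45 p [0.2547 0.5707 0.2313] q [ 1.0476  0.2764 -0.0264  1.268  -0.      1.4674] F [ 0.4826 -0.0828  0.041 ] w 0.0855
calls 3 each [ 0.1457 -0.1503 -0.0076] [-0.2638 -0.2065  0.9709] tot deg 92.4
252.5
t 1.45 p [0.2547 0.5707 0.2313] q [ 1.0476  0.2764 -0.0264  1.268  -0.      1.4674] F [ 0.4826 -0.0828  0.041 ] w 0.0855
calls 3 each [ 0.1457 -0.1503 -0.0076] [ 0.2073 -0.2648 -0.988 ] tot deg 93.9
t 1.45 p [0.2547 0.5707 0.2313] q [ 1.0476  0.2764 -0.0264  1.268  -0.      1.4674] F [ 0.4826 -0.0828  0.041 ] w 0.0855
calls 3 each [ 0.1457 -0.1503 -0.0076] [-0.2638 -0.2065  0.9709] tot deg 92.4
calls 1 each [ 0.0768 -0.0099 -0.1504] [0. 0. 0.] tot deg 0.0
calls 1 each [0. 0. 0.] [ 0.454  -0.0585 -0.8891] tot deg 30.0
calls 1 each [0. 0. 0.] [ 0.4616 -0.0595 -0.9039] tot deg 30.5
calls 1 each [-0.0768  0.0099  0.1504] [0. 0. 0.] tot deg 0.0
t 1.45 p [0.2547 0.5707 0.2313] q [ 1.0476  0.2764 -0.0264  1.268  -0.      1.4674] F [ 0.4826 -0.0828  0.041 ] w 0.0855
calls 3 each [ 0.1457 -0.1503 -0.0076] [ 0.2073 -0.2648 -0.988 ] tot deg 93.9
calls 1 each [ 0.0768 -0.0099 -0.1504] [0. 0. 0.] tot deg 0.0
calls 1 each [0. 0. 0.] [ 0.454  -0.0585 -0.8891] tot deg 30.0
calls 1 each [0. 0. 0.] [ 0.4616 -0.0595 -0.9039] tot deg 30.5
calls 1 each [-0.0768  0.0099  0.1504] [0. 0. 0.] tot deg 0.0
```

>>> play_rows --pt "0.146 -0.15 0.02 -0.264 -0.206 0.971" --pt "0.146 -0.15 0.02 -0.264 -0.206 0.971" --pt "0.146 -0.15 0.02 -0.264 -0.206 0.971" --pt "0.146 -0.15 0.02 -0.264 -0.206 0.971" --pt "0.146 -0.15 0.02 -0.264 -0.206 0.971" --pt "0.146 -0.15 0.02 -0.264 -0.206 0.971" --pt "0.146 -0.15 0.02 -0.264 -0.206 0.971" --pt "0.146 -0.15 0.02 -0.264 -0.206 0.971" --pt "0.146 -0.15 0.02 -0.264 -0.206 0.971" --pt "0.146 -0.15 0.02 -0.264 -0.206 0.971" --grip -1

```text
time: 2.28
eef_pos: [0.3422, 0.4809, 0.2432]
tool_rot: [0.066, -0.045, 0.995, -0.056]
contact_force: [0.2, -0.8, -0.2]
grip_width: 0.0854
finger_force: 0.0
```

>>> play_rows --pt "0.146 -0.15 0.0 -0.264 -0.206 0.971" --pt "0.146 -0.15 0.0 -0.264 -0.206 0.971" --pt "0.146 -0.15 0.0 -0.264 -0.206 0.971" --pt "0.146 -0.15 0.0 -0.264 -0.206 0.971" --pt "0.146 -0.15 0.0 -0.264 -0.206 0.971" --pt "0.146 -0.15 0.0 -0.264 -0.206 0.971" --pt "0.146 -0.15 0.0 -0.264 -0.206 0.971" --pt "0.146 -0.15 0.0 -0.264 -0.206 0.971" --pt "0.146 -0.15 0.0 -0.264 -0.206 0.971" --pt "0.146 -0.15 0.0 -0.264 -0.206 0.971"

```text
time: 3.12
eef_pos: [0.43, 0.3912, 0.2434]
tool_rot: [0.128, -0.295, 0.941, -0.107]
contact_force: [0.1, 0.9, -0.6]
grip_width: 0.0852
finger_force: 0.0
```

>>> play_rows --pt "0.146 -0.15 -0.02 -0.264 -0.206 0.971" --pt "0.146 -0.15 -0.02 -0.264 -0.206 0.971" --pt "0.146 -0.15 -0.02 -0.264 -0.206 0.971" --pt "0.146 -0.15 -0.02 -0.264 -0.206 0.971" --pt "0.146 -0.15 -0.02 -0.264 -0.206 0.971" --pt "0.146 -0.15 -0.02 -0.264 -0.206 0.971" --pt "0.146 -0.15 -0.02 -0.264 -0.206 0.971" --pt "0.146 -0.15 -0.02 -0.264 -0.206 0.971" --pt "0.146 -0.15 -0.02 -0.264 -0.206 0.971" --pt "0.146 -0.15 -0.02 -0.264 -0.206 0.971"

```text
time: 3.95
eef_pos: [0.5178, 0.3016, 0.2317]
tool_rot: [0.181, -0.523, 0.819, -0.151]
contact_force: [0.5, -0.7, 0.3]
grip_width: 0.0855
finger_force: 0.0
```

```bash
python3 -c "
from plan import *
go(dialpose(72.5,.12),dialpose(72.5,.0185))"
```

```text
t 3.95 p [0.5178 0.3016 0.2317] q [ 0.5614  0.0133 -0.4191  0.7603 -0.2955 -0.6332] F [ 0.5161 -0.7461  0.255 ] w 0.0855
calls 1 each [-0.0014 -0.0024 -0.0236] [ 0.0002  0.0001 -0.0007] tot deg 0.0
calls 1 each [ 0.0768 -0.0099 -0.1504] [0. 0. 0.] tot deg 0.0
```

>>> play_rows --pt "0.0 -0.003 -0.024 0 0 0" --pt "0.015 -0.005 -0.05 0 0 0" --pt "0.03 -0.007 -0.08 0 0 0" --pt "0.045 -0.009 -0.11 0 0 0" --pt "0.06 -0.011 -0.14 0 0 0" --pt "0.07 -0.012 -0.16 0 0 0" --pt "0.0755 -0.0123 -0.174 0 0 0" --pt "0.0755 -0.0123 -0.174 0 0 0" --pt "0.0755 -0.0123 -0.174 0 0 0" --pt "0.0755 -0.0123 -0.174 0 0 0"

```text
time: 4.78
eef_pos: [0.5632, 0.294, 0.1279]
tool_rot: [0.181, -0.523, 0.819, -0.151]
contact_force: [0.5, -0.2, -0.3]
grip_width: 0.0854
finger_force: 0.0
```

>>> play_rows --pt "0 0 0 0 0 0" --pt "0 0 0 0 0 0" --pt "0 0 0 0 0 0" --pt "0 0 0 0 0 0" --pt "0 0 0 0 0 0" --pt "0 0 0 0 0 0" --pt "0 0 0 0 0 0" --pt "0 0 0 0 0 0" --pt "0 0 0 0 0 0" --pt "0 0 0 0 0 0" --grip 1 --grip_force 40

```text
time: 5.62
eef_pos: [0.56, 0.2948, 0.1257]
tool_rot: [0.179, -0.525, 0.819, -0.149]
contact_force: [-8.5, 3.4, 3.4]
grip_width: 0.0132
finger_force: 42.2
```

```bash
python3 -c "
from plan import *
go(dialpose(72.5,.0185),dialpose(42.5,.0185),dialpose(12,.0185)); print(manip.get_obs()['moment'])"
```

```text
t 5.62 p [0.56   0.2948 0.1257] q [ 0.5048  0.1686 -0.4942  0.5184 -0.2686 -0.6897] F [-8.4909  3.3769  3.4128] w 0.0132
calls 1 each [ 0.005  -0.0009  0.0028] [-0.0031 -0.0115 -0.008 ] tot deg 0.4
calls 1 each [0. 0. 0.] [ 0.454  -0.0585 -0.8891] tot deg 30.0
calls 1 each [0. 0. 0.] [ 0.4616 -0.0595 -0.9039] tot deg 30.5
[0.7174 1.6372 0.3197]
```

>>> play_rows --pt "-0.007 0.001 -0.0035 0.0 0.0 0.0" --pt "-0.007 0.001 -0.0035 0.057 -0.007 -0.111" --pt "-0.007 0.001 -0.0035 0.114 -0.015 -0.222" --pt "-0.007 0.001 -0.0035 0.17 -0.022 -0.333" --pt "-0.007 0.001 -0.0035 0.227 -0.029 -0.445" --pt "-0.007 0.001 -0.0035 0.284 -0.037 -0.556" --pt "-0.007 0.001 -0.0035 0.341 -0.044 -0.667" --pt "-0.007 0.001 -0.0035 0.397 -0.051 -0.778" --pt "-0.007 0.001 -0.0035 0.454 -0.058 -0.889" --pt "-0.007 0.001 -0.0035 0.454 -0.058 -0.889"

```text
time: 6.45
eef_pos: [0.5589, 0.2956, 0.1251]
tool_rot: [0.214, -0.293, 0.927, -0.097]
contact_force: [0.8, 5.8, -0.9]
grip_width: 0.0136
finger_force: 41.2
```

```bash
python3 -c "
from plan import *
go(dialpose(42.5,.0185),dialpose(12,.0185)); print(manip.get_obs()['moment'])"
```

```text
t 6.45 p [0.5589 0.2956 0.1251] q [ 0.5083  0.1671 -0.4996  0.5101 -0.272  -0.1595] F [ 0.7932  5.7997 -0.9447] w 0.0136
calls 1 each [ 0.0068 -0.0023  0.0037] [-0.0075 -0.0007 -0.0009] tot deg 0.2
calls 1 each [0. 0. 0.] [ 0.4616 -0.0595 -0.9039] tot deg 30.5
[1.0266 0.5487 0.4335]
```

>>> play_rows --pt "0 0.002 0 0.058 -0.007 -0.113" --pt "0 0.003 0 0.115 -0.015 -0.226" --pt "0 0.003 0 0.173 -0.022 -0.339" --pt "0 0.003 0 0.231 -0.03 -0.452" --pt "0 0.003 0 0.289 -0.037 -0.565" --pt "0 0.003 0 0.346 -0.045 -0.678" --pt "0 0.003 0 0.404 -0.052 -0.791" --pt "0 0.003 0 0.462 -0.06 -0.904" --pt "0 0.003 0 0.462 -0.06 -0.904" --pt "0 0.003 0 0.462 -0.06 -0.904"

```text
time: 7.28
eef_pos: [0.5586, 0.297, 0.1249]
tool_rot: [0.232, -0.041, 0.971, -0.038]
contact_force: [-0.2, 5.5, -0.8]
grip_width: 0.0136
finger_force: 41.4
```

```bash
python3 -c "
from plan import *
go(dialpose(12,.0185)); print(manip.get_obs()['moment'])"
```

```text
t 7.28 p [0.5586 0.297  0.1249] q [ 0.511   0.1686 -0.4982  0.5114 -0.2734  0.3712] F [-0.2247  5.5003 -0.7644] w 0.0136
calls 1 each [ 0.0074 -0.0045  0.0041] [-0.0027 -0.0019 -0.0079] tot deg 0.3
[1.0411 0.679  0.3811]
```

>>> play_rows --pt "0 0.002 0 0 0 0" --pt "0 0.002 0 0 0 0" --pt "0 0.002 0 0 0 0" --pt "0 0.002 0 0 0 0" --pt "0 0.002 0 0 0 0" --pt "0 0.002 0 0 0 0" --pt "0 0.002 0 0 0 0" --pt "0 0.002 0 0 0 0" --pt "0 0.002 0 0 0 0" --pt "0 0.002 0 0 0 0" --grip -1

```text
time: 8.12
eef_pos: [0.5586, 0.2969, 0.1248]
tool_rot: [0.232, -0.04, 0.971, -0.04]
contact_force: [0.4, 0.4, 0.8]
grip_width: 0.0857
finger_force: 0.0
```

>>> play_rows --pt "-0.015 0.002 0.03 0 0 0" --pt "-0.031 0.004 0.06 0 0 0" --pt "-0.046 0.006 0.09 0 0 0" --pt "-0.061 0.008 0.12 0 0 0" --pt "-0.077 0.01 0.15 0 0 0" --pt "-0.092 0.012 0.18 0 0 0" --pt "-0.107 0.014 0.21 0 0 0" --pt "-0.107 0.014 0.21 0 0 0" --pt "-0.107 0.014 0.21 0 0 0" --pt "-0.107 0.014 0.21 0 0 0"

```text
time: 8.95
eef_pos: [0.4942, 0.3051, 0.25]
tool_rot: [0.232, -0.04, 0.971, -0.04]
contact_force: [0.1, -0.8, 0.8]
grip_width: 0.0858
finger_force: 0.0
```

```bash
python3 d.py; python3 -c "
from plan import *
L=[.482,.0385]
go(downpose([*L,.20],3),downpose([*L,.022],3))"
```

```text
top 0.02 282 hmax 0.05099881602170792 rect ((-0.0015828069299459457, 0.0013870783150196075), (0.01767437532544136, 0.07241307199001312), 11.550976753234863) pca ang ccw from up 13.014763590450855 mean [0.0011 0.0033]
top 0.035 211 hmax 0.05160594055174589 rect ((-0.0018669255077838898, 0.0013741552829742432), (0.017589310184121132, 0.0723925456404686), 10.981101036071777) pca ang ccw from up 12.407162110347059 mean [0.0002 0.0028]
side 0.02 330 hmax 0.04676625708595718 rect ((-0.00132289482280612, 0.0011982955038547516), (0.022862063720822334, 0.0727372094988823), 11.677814483642578) pca ang ccw from up 11.873736458493312 mean [0.0008 0.002 ]
side 0.035 166 hmax 0.04738067552418962 rect ((-0.002660633996129036, 0.0010386258363723755), (0.020701121538877487, 0.07247799634933472), 12.490015029907227) pca ang ccw from up 11.538607058029271 mean [-0.      0.0021]
t 9.05 p [0.4939 0.3047 0.249 ] q [ 0.5931 -0.0261 -0.4184  0.8128 -0.3067  0.4543] F [-0.774  -0.7407 -0.9981] w 0.0855
calls 3 each [-0.0066 -0.1479 -0.0272] [ 0.2689  0.1998 -0.9979] tot deg 94.7
calls 1 each [ 0.      0.     -0.2967] [0. 0. 0.] tot deg 0.0
```

The dial reads about 12° ccw in both views, so click 5 is set. On to the large ball.

>>> play_rows --pt "-0.007 -0.148 0.0 0.269 0.2 -0.998" --pt "-0.007 -0.148 0.0 0.269 0.2 -0.998" --pt "-0.007 -0.148 0.0 0.269 0.2 -0.998" --pt "-0.007 -0.148 0.0 0.269 0.2 -0.998" --pt "-0.007 -0.148 0.0 0.269 0.2 -0.998" --pt "-0.007 -0.148 0.0 0.269 0.2 -0.998" --pt "-0.007 -0.148 0.0 0.269 0.2 -0.998" --pt "-0.007 -0.148 0.0 0.269 0.2 -0.998" --pt "-0.007 -0.148 0.0 0.269 0.2 -0.998" --pt "-0.007 -0.148 0.0 0.269 0.2 -0.998"

```text
time: 9.88
eef_pos: [0.4897, 0.2166, 0.2504]
tool_rot: [0.165, 0.226, 0.96, -0.028]
contact_force: [-0.3, 0.4, -0.5]
grip_width: 0.0854
finger_force: 0.0
```

>>> play_rows --pt "-0.007 -0.148 -0.04 0.269 0.2 -0.998" --pt "-0.007 -0.148 -0.04 0.269 0.2 -0.998" --pt "-0.007 -0.148 -0.04 0.269 0.2 -0.998" --pt "-0.007 -0.148 -0.04 0.269 0.2 -0.998" --pt "-0.007 -0.148 -0.04 0.269 0.2 -0.998" --pt "-0.007 -0.148 -0.04 0.269 0.2 -0.998" --pt "-0.007 -0.148 -0.04 0.269 0.2 -0.998" --pt "-0.007 -0.148 -0.04 0.269 0.2 -0.998" --pt "-0.007 -0.148 -0.04 0.269 0.2 -0.998" --pt "-0.007 -0.148 -0.04 0.269 0.2 -0.998"

```text
time: 10.72
eef_pos: [0.4856, 0.1281, 0.2268]
tool_rot: [0.087, 0.475, 0.876, -0.015]
contact_force: [-0.0, 0.2, 0.7]
grip_width: 0.0856
finger_force: 0.0
```

>>> play_rows --pt "-0.007 -0.148 -0.04 0.269 0.2 -0.998" --pt "-0.007 -0.148 -0.04 0.269 0.2 -0.998" --pt "-0.007 -0.148 -0.04 0.269 0.2 -0.998" --pt "-0.007 -0.148 -0.04 0.269 0.2 -0.998" --pt "-0.007 -0.148 -0.04 0.269 0.2 -0.998" --pt "-0.007 -0.148 -0.04 0.269 0.2 -0.998" --pt "-0.007 -0.148 -0.04 0.269 0.2 -0.998" --pt "-0.007 -0.148 -0.04 0.269 0.2 -0.998" --pt "-0.007 -0.148 -0.04 0.269 0.2 -0.998" --pt "-0.007 -0.148 -0.04 0.269 0.2 -0.998"

```text
time: 11.55
eef_pos: [0.4816, 0.0395, 0.2029]
tool_rot: [0.001, 0.688, 0.726, -0.0]
contact_force: [0.1, 0.9, -0.0]
grip_width: 0.0855
finger_force: 0.0
```

```bash
python3 -c "
from plan import *
L=[.482,.0385]
go(downpose([*L,.022],3))
p=manip.get_image('side'); v=p['color'][90:330,180:500]; cv2.imwrite('pics/s2.png',cv2.resize(v,(800,600)))"
```

```text
t 11.55 p [0.4816 0.0395 0.2029] q [-0.0508  0.0414 -0.3665  1.1613 -0.0023  1.4667] F [ 0.147   0.8867 -0.0199] w 0.0855
calls 1 each [ 0.0007 -0.0016 -0.3015] [ 0.0045  0.003  -0.0018] tot deg 0.2
```

View pics/s2.png

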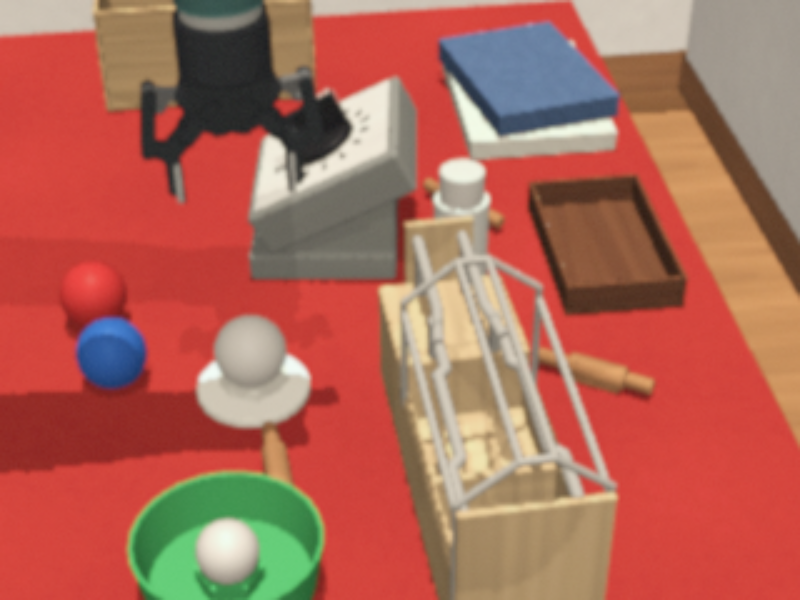

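The side view shows the open fingers at crop (178,185) and (293,175), above the large ball at (250,350). The dial mishap of ~5 mm makes me check how the robot and camera frames agree.

```bash
python3 -c "
from plan import *
for n in ('side','top'):
    p=manip.get_image(n); o,e,R=cur(); W=cloud(p)
    tips=[e+R.apply([0,s*.0428,-.013]) for s in (-1,1)]
    print(n,'proj tips',proj(p,tips).round(1).tolist())
    m=(p['depth']>0)&(np.linalg.norm(W[...,:2]-e[:2],axis=-1)<.09)&(W[...,2]>.19)&(W[...,2]<.245)
    q=W[m]
    for s in (-1,1):
        k=((q-e)@R.as_matrix()[:,1])*s>0
        if k.sum()>5: print(s,k.sum(),'med',np.median(q[k],0),'min',q[k].min(0),'max',q[k].max(0))
    if n=='side':
        v=p['color'][130:190,230:320]; cv2.imwrite('pics/s3.png',cv2.resize(v,None,fx=8,fy=8,interpolation=0))
"
```

```text
side proj tips [[253.1, 168.8], [294.1, 164.8]]
-1 73 med [0.4354 0.0273 0.2326] min [0.4278 0.0224 0.2164] max [0.4416 0.0329 0.2444]
1 80 med [0.5321 0.0332 0.2331] min [0.5256 0.0255 0.2155] max [0.5398 0.0517 0.2449]
top proj tips [[278.4, 288.8], [277.7, 251.0]]
```

View pics/s3.png

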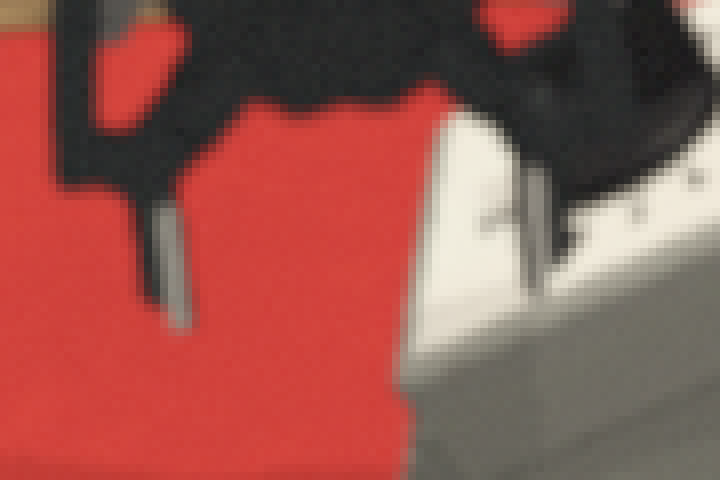

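Cameras see the tool about 3 mm farther in +x than the robot reports. The inner finger tips at crop (190,330) and (530,295) sit about 1.4 px right of prediction. I'll subtract about 3 mm in x from camera positions.

>>> play_rows --pt "-0.004 0.001 -0.06 0.004 0.003 0" --pt "-0.004 0.001 -0.12 0.004 0.003 0" --pt "-0.004 0.001 -0.17 0.004 0.003 0" --pt "-0.004 0.001 -0.21 0.004 0.003 0" --pt "-0.004 0.001 -0.24 0.004 0.003 0" --pt "-0.004 0.001 -0.265 0.004 0.003 0" --pt "-0.004 0.001 -0.285 0.004 0.003 0" --pt "-0.004 0.001 -0.298 0.004 0.003 0" --pt "-0.004 0.001 -0.298 0.004 0.003 0" --pt "-0.004 0.001 -0.298 0.004 0.003 0"

```text
time: 12.53
eef_pos: [0.4793, 0.0396, 0.024]
tool_rot: [-0.0, 0.689, 0.725, -0.0]
contact_force: [-0.3, -0.3, 0.2]
grip_width: 0.0855
finger_force: 0.0
```

>>> play_rows --pt "0 0 0 0 0 0" --pt "0 0 0 0 0 0" --pt "0 0 0 0 0 0" --pt "0 0 0 0 0 0" --pt "0 0 0 0 0 0" --pt "0 0 0 0 0 0" --pt "0 0 0 0 0 0" --pt "0 0 0 0 0 0" --pt "0 0 0 0 0 0" --pt "0 0 0 0 0 0" --grip 1 --grip_force 25

```text
time: 13.37
eef_pos: [0.4808, 0.0395, 0.0252]
tool_rot: [0.001, 0.689, 0.725, 0.001]
contact_force: [-0.6, 0.1, 5.8]
grip_width: 0.0646
finger_force: 27.4
```

>>> play_rows --pt "0 0 0.02 0 0 0" --pt "0 0 0.05 0 0 0" --pt "0 0 0.1 0 0 0" --pt "0 0 0.15 0 0 0" --pt "0 0 0.2 0 0 0" --pt "0 0 0.25 0 0 0" --pt "0 0 0.3 0 0 0" --pt "0 0 0.33 0 0 0" --pt "0 0 0.33 0 0 0" --pt "0 0 0.33 0 0 0"

```text
time: 14.2
eef_pos: [0.4798, 0.0395, 0.2225]
tool_rot: [0.001, 0.689, 0.725, 0.0]
contact_force: [-0.1, -0.1, -1.4]
grip_width: 0.0648
finger_force: 28.5
```

```bash
cat > held.py <<'E'
from plan import *
import sys
from scipy.optimize import least_squares
r=float(sys.argv[1])
for n in ('side','top'):
    p=manip.get_image(n); o,e,R=cur(); W=cloud(p); hsv=cv2.cvtColor(p['color'],cv2.COLOR_BGR2HSV)
    g=e+[0.003,0,.025]
    m=(p['depth']>0)&(np.linalg.norm(W-g,axis=-1)<r+.02)&(p['color'].min(-1)>105)
    q=W[m]
    if len(q)<30: print(n,len(q)); continue
    s=least_squares(lambda c:np.linalg.norm(q-c,axis=1)-r,g,loss='soft_l1',f_scale=.002).x
    print(n,len(q),'ball',s,'rel tcp',s-e)
E
python3 held.py .033; python3 -c "
from plan import *
go(downpose([.6555,.008,.23],3),downpose([.6555,.008,.15],3))"
```

```text
side 862 ball [0.4819 0.0411 0.2428] rel tcp [0.0032 0.0016 0.0218]
top 1
t 14.3 p [0.478  0.0396 0.2202] q [-0.0522  0.0268 -0.344   1.2036 -0.0001  1.467 ] F [-0.6907 -0.3142 -1.372 ] w 0.0646
calls 1 each [ 0.2958 -0.0527  0.0164] [-0.0002 -0.0069  0.0015] tot deg 0.2
calls 1 each [ 0.      0.     -0.1333] [0. 0. 0.] tot deg 0.0
```

>>> play_rows --pt "0.05 -0.005 0.016 0 -0.007 0" --pt "0.1 -0.015 0.016 0 -0.007 0" --pt "0.15 -0.025 0.016 0 -0.007 0" --pt "0.2 -0.035 0.016 0 -0.007 0" --pt "0.24 -0.045 0.016 0 -0.007 0" --pt "0.27 -0.05 0.016 0 -0.007 0" --pt "0.29 -0.054 0.016 0 -0.007 0" --pt "0.296 -0.054 0.016 0 -0.007 0" --pt "0.296 -0.054 0.016 0 -0.007 0" --pt "0.296 -0.054 0.016 0 -0.007 0"

```text
time: 15.13
eef_pos: [0.6555, 0.0074, 0.2297]
tool_rot: [-0.0, 0.689, 0.725, -0.0]
contact_force: [-0.3, -0.2, -1.0]
grip_width: 0.0648
finger_force: 28.5
```

>>> play_rows --pt "0 0 -0.03 0 0 0" --pt "0 0 -0.05 0 0 0" --pt "0 0 -0.07 0 0 0" --pt "0 0 -0.09 0 0 0" --pt "0 0 -0.1 0 0 0" --pt "0 0 -0.105 0 0 0" --pt "0 0 -0.11 0 0 0" --pt "0 0 -0.11 0 0 0" --pt "0 0 -0.11 0 0 0" --pt "0 0 -0.11 0 0 0"

```text
time: 15.97
eef_pos: [0.6576, 0.0071, 0.1664]
tool_rot: [0.002, 0.689, 0.725, 0.002]
contact_force: [1.0, -0.6, -1.5]
grip_width: 0.0649
finger_force: 28.6
```

```bash
python3 held.py .033; python3 -c "
from plan import *
go(downpose([.6555,.007,.152],3))
p=manip.get_image('side'); v=p['color'][120:300,260:500]; cv2.imwrite('pics/s4.png',cv2.resize(v,(800,600)))"
```

```text
side 844 ball [0.6592 0.0087 0.187 ] rel tcp [0.0015 0.0016 0.0205]
top 0
t 16.07 p [0.6576 0.0071 0.1664] q [-0.0876  0.3678 -0.0407  1.1575  0.0002  1.4316] F [ 0.058  -0.2076 -0.9796] w 0.0643
calls 1 each [-0.0035 -0.0001 -0.024 ] [0.0004 0.0091 0.0014] tot deg 0.3
```

View pics/s4.png

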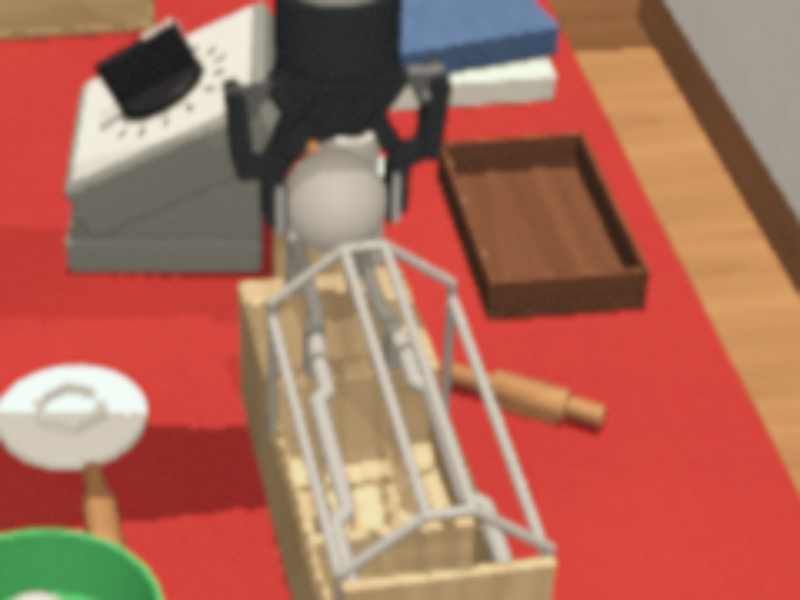

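The ball at (337,195) sits centred over the rails (300–375). Lowering and releasing.

>>> play_rows --pt "-0.001 0 -0.005 0 0 0" --pt "-0.001 0 -0.01 0 0 0" --pt "-0.001 0 -0.015 0 0 0" --pt "-0.001 0 -0.019 0 0 0" --pt "-0.001 0 -0.021 0 0 0" --pt "-0.001 0 -0.021 0 0 0" --pt "-0.001 0 -0.021 0 0 0" --pt "-0.001 0 -0.021 0 0 0" --pt "-0.001 0 -0.021 0 0 0" --pt "-0.001 0 -0.021 0 0 0"

```text
time: 16.95
eef_pos: [0.6566, 0.0071, 0.1532]
tool_rot: [0.001, 0.689, 0.725, 0.001]
contact_force: [-0.4, -0.4, -1.8]
grip_width: 0.0646
finger_force: 28.6
```

```bash
python3 held.py .033
```

```text
side 821 ball [0.6587 0.008  0.1729] rel tcp [0.0021 0.0008 0.0197]
top 0
```

>>> play_rows --pt "0 0 0 0 0 0" --pt "0 0 0 0 0 0" --pt "0 0 0 0 0 0" --pt "0 0 0 0 0 0" --pt "0 0 0 0 0 0" --pt "0 0 0 0 0 0" --pt "0 0 0 0 0 0" --pt "0 0 0 0 0 0" --pt "0 0 0 0 0 0" --pt "0 0 0 0 0 0" --grip -1

```text
time: 17.88
eef_pos: [0.6564, 0.0072, 0.153]
tool_rot: [0.001, 0.689, 0.725, 0.001]
contact_force: [0.3, -0.2, 0.0]
grip_width: 0.0855
finger_force: 0.0
```

>>> play_rows --pt "0 0 0.03 0 0 0" --pt "0 0 0.06 0 0 0" --pt "0 0 0.1 0 0 0" --pt "0 0 0.14 0 0 0" --pt "0 0 0.17 0 0 0" --pt "0 0 0.17 0 0 0" --pt "0 0 0.17 0 0 0" --pt "0 0 0.17 0 0 0" --pt "0 0 0.17 0 0 0" --pt "0 0 0.17 0 0 0"

```text
time: 18.72
eef_pos: [0.6554, 0.0072, 0.2531]
tool_rot: [-0.0, 0.689, 0.725, 0.0]
contact_force: [0.0, -0.1, -0.6]
grip_width: 0.0854
finger_force: 0.0
```

```bash
python3 -c "
from plan import *
S=[.4515,-.1995]
go(downpose([*S,.19],3),downpose([*S,.016],3))
p=manip.get_image('side'); v=p['color'][120:360,240:560]; cv2.imwrite('pics/s5.png',cv2.resize(v,(800,600)))
for n in ('top','side'):
    p=manip.get_image(n)
    for r in manip.regions_of(p,'ball_large')[:4]:
        q=cloud(p)[r['mask']&(p['depth']>0)]; print(n,round(r['conf'],2),r['xy'],np.median(q,0))
"
```

```text
t 18.72 p [0.6554 0.0072 0.2531] q [-0.0877  0.3211  0.0792  1.3288  0.0002  1.4315] F [ 0.0466 -0.1207 -0.6303] w 0.0854
calls 1 each [-0.3399 -0.3445 -0.1052] [-0.0004  0.0003  0.0014] tot deg 0.0
calls 1 each [ 0.    0.   -0.29] [0. 0. 0.] tot deg 0.0
top 0.62 [391.6, 203.3] [ 0.6634 -0.2322  0.0751]
side 0.95 [222.4, 228.7] [0.3569 0.053  0.0472]
side 0.61 [217.1, 208.1] [0.3347 0.1499 0.0472]
```

View pics/s5.png

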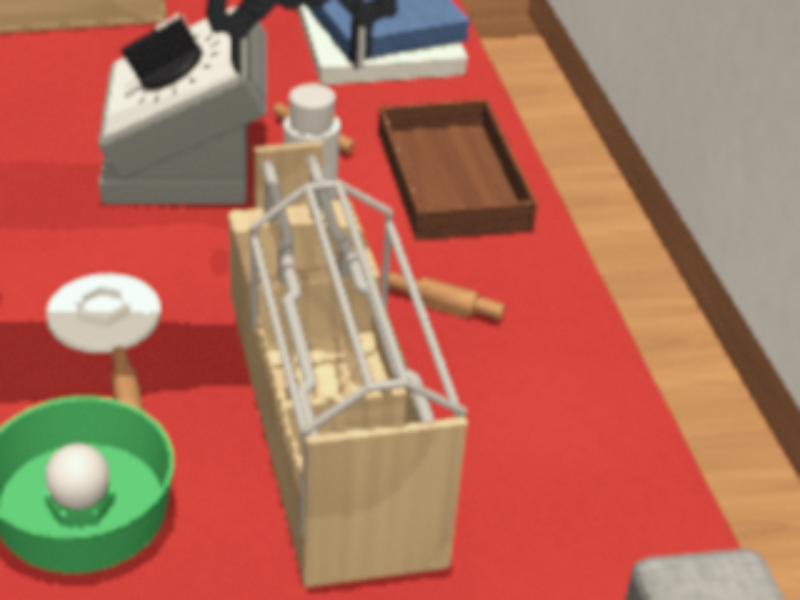

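The rail is empty. The top view finds the large ball at (0.663,-0.232), top 75 mm high, in the lower pocket. Now the small ball, with the gripper partly closed to clear the basket wall.

>>> play_rows --pt "-0.05 -0.05 0 0 0 0" --pt "-0.1 -0.1 0 0 0 0" --pt "-0.15 -0.15 0 0 0 0" --pt "-0.2 -0.2 0 0 0 0" --pt "-0.25 -0.25 -0.02 0 0 0" --pt "-0.29 -0.295 -0.05 0 0 0" --pt "-0.32 -0.325 -0.08 0 0 0" --pt "-0.34 -0.344 -0.105 0 0 0" --pt "-0.34 -0.344 -0.105 0 0 0" --pt "-0.34 -0.344 -0.105 0 0 0" --grip -0.7

```text
time: 19.8
eef_pos: [0.4514, -0.1992, 0.1914]
tool_rot: [0.0, 0.689, 0.724, 0.001]
contact_force: [0.2, -0.0, 0.0]
grip_width: 0.0724
finger_force: 0.0
```

```bash
python3 -c "
from plan import *
S=[.4515,-.1995]
go(downpose([*S,.016],3))
p=manip.get_image('side'); W=cloud(p); o,e,R=cur()
m=(p['depth']>0)&(np.linalg.norm(W[...,:2]-e[:2],axis=-1)<.09)&(W[...,2]>e[2]+.005)&(W[...,2]<e[2]+.04)
q=W[m]
for s in (-1,1):
    k=((q-e)@R.as_matrix()[:,1])*s>0; print(s,k.sum(),np.median(q[k],0),q[k].min(0),q[k].max(0))
"
```

```text
t 19.8 p [ 0.4514 -0.1992  0.1914] q [-0.548   0.0684 -0.363   1.1382  0.0023  0.9731] F [ 0.1927 -0.0075  0.0093] w 0.0724
calls 1 each [ 0.0001 -0.0005 -0.2923] [-0.0025  0.0041  0.0052] tot deg 0.2
-1 116 [ 0.4118 -0.2107  0.2186] [ 0.4035 -0.2148  0.2001] [ 0.4174 -0.1923  0.2322]
1 105 [ 0.4957 -0.2061  0.2177] [ 0.4891 -0.2119  0.1998] [ 0.5032 -0.1901  0.2319]
```

>>> play_rows --pt "0.001 0 -0.06 0 0 0" --pt "0.001 0 -0.12 0 0 0" --pt "0.001 0 -0.17 0 0 0" --pt "0.001 0 -0.21 0 0 0" --pt "0.001 0 -0.24 0 0 0" --pt "0.001 0 -0.265 0 0 0" --pt "0.001 0 -0.28 0 0 0" --pt "0.001 0 -0.29 0 0 0" --pt "0.001 0 -0.29 0 0 0" --pt "0.001 0 -0.29 0 0 0"

```text
time: 20.68
eef_pos: [0.4542, -0.1994, 0.0188]
tool_rot: [0.002, 0.688, 0.725, 0.001]
contact_force: [1.2, 0.6, -0.1]
grip_width: 0.0725
finger_force: 0.0
```

>>> play_rows --pt "0 0 0 0 0 0" --pt "0 0 0 0 0 0" --pt "0 0 0 0 0 0" --pt "0 0 0 0 0 0" --pt "0 0 0 0 0 0" --pt "0 0 0 0 0 0" --pt "0 0 0 0 0 0" --pt "0 0 0 0 0 0" --pt "0 0 0 0 0 0" --pt "0 0 0 0 0 0" --grip 1 --grip_force 25

```text
time: 21.52
eef_pos: [0.4541, -0.1998, 0.0191]
tool_rot: [0.002, 0.689, 0.725, 0.002]
contact_force: [-0.0, -0.2, 6.5]
grip_width: 0.0485
finger_force: 25.4
```

>>> play_rows --pt "0 0 0.02 0 0 0" --pt "0 0 0.05 0 0 0" --pt "0 0 0.1 0 0 0" --pt "0 0 0.15 0 0 0" --pt "0 0 0.2 0 0 0" --pt "0 0 0.25 0 0 0" --pt "0 0 0.3 0 0 0" --pt "0 0 0.35 0 0 0" --pt "0 0 0.4 0 0 0" --pt "0 0 0.4 0 0 0"

```text
time: 22.35
eef_pos: [0.4561, -0.2012, 0.2645]
tool_rot: [0.007, 0.689, 0.725, 0.002]
contact_force: [1.5, 0.3, -0.8]
grip_width: 0.0483
finger_force: 26.2
```

```bash
python3 held.py .025; python3 -c "
from plan import *
go(downpose([.6555,.007,.25],3))
p=manip.get_image('top')
for r in manip.regions_of(p,'basket')[:2]:
    q=cloud(p)[r['mask']&(p['depth']>0)]; print(r['conf'],r['xy'],(q.min(0)+q.max(0))/2)"
```

```text
side 756 ball [ 0.4574 -0.1988  0.2804] rel tcp [0.0024 0.0018 0.0188]
top 0
t 22.45 p [ 0.4537 -0.1997  0.2592] q [-0.5462  0.0274 -0.2599  1.2775  0.0016  0.9732] F [-0.6277  0.4545 -1.3669] w 0.0489
calls 1 each [ 0.3364  0.3446 -0.0154] [0.0033 0.0112 0.0018] tot deg 0.4
0.61 [358.1, 284.0] [ 0.4647 -0.173   0.0287]
```

>>> play_rows --pt "0.04 0.045 0 0 0.01 0" --pt "0.09 0.095 0 0 0.01 0" --pt "0.14 0.145 0 0 0.01 0" --pt "0.19 0.195 0 0 0.01 0" --pt "0.24 0.245 0 0 0.01 0" --pt "0.28 0.29 0 0 0.01 0" --pt "0.315 0.325 -0.01 0 0.01 0" --pt "0.337 0.344 -0.015 0 0.01 0" --pt "0.337 0.344 -0.015 0 0.01 0" --pt "0.337 0.344 -0.015 0 0.01 0"

```text
time: 23.38
eef_pos: [0.654, 0.0079, 0.2459]
tool_rot: [-0.003, 0.688, 0.726, -0.003]
contact_force: [-0.5, -0.5, -0.6]
grip_width: 0.0489
finger_force: 26.2
```

>>> play_rows --pt "0 0 -0.03 0 0 0" --pt "0 0 -0.06 0 0 0" --pt "0 0 -0.09 0 0 0" --pt "0 0 -0.11 0 0 0" --pt "0 0 -0.13 0 0 0" --pt "0 0 -0.145 0 0 0" --pt "0 0 -0.155 0 0 0" --pt "0 0 -0.16 0 0 0" --pt "0 0 -0.16 0 0 0" --pt "0 0 -0.16 0 0 0"

```text
time: 24.22
eef_pos: [0.6557, 0.0071, 0.1536]
tool_rot: [-0.0, 0.689, 0.725, -0.0]
contact_force: [0.4, -0.0, -1.0]
grip_width: 0.0483
finger_force: 26.2
```

```bash
python3 held.py .025; python3 -c "
from plan import *
go(downpose([.6555,.007,.1445],3))"
```

```text
side 493 ball [0.6575 0.0088 0.1689] rel tcp [0.0015 0.0017 0.0149]
top 0
t 24.32 p [0.656  0.0071 0.1541] q [-0.0875  0.3768 -0.0549  1.139  -0.0002  1.4316] F [-0.0429  0.2911  0.1145] w 0.0486
calls 1 each [-0.0009 -0.0002 -0.0159] [0.0005 0.0001 0.0013] tot deg 0.0
```

>>> play_rows --pt "-0.001 0 -0.004 0 0 0" --pt "-0.001 0 -0.008 0 0 0" --pt "-0.001 0 -0.012 0 0 0" --pt "-0.001 0 -0.014 0 0 0" --pt "-0.001 0 -0.014 0 0 0" --pt "-0.001 0 -0.014 0 0 0" --pt "-0.001 0 -0.014 0 0 0" --pt "-0.001 0 -0.014 0 0 0" --pt "-0.001 0 -0.014 0 0 0" --pt "-0.001 0 -0.014 0 0 0"

```text
time: 25.15
eef_pos: [0.6563, 0.007, 0.1456]
tool_rot: [0.001, 0.689, 0.725, 0.0]
contact_force: [5.9, -0.6, 3.1]
grip_width: 0.0484
finger_force: 26.5
```

>>> play_rows --pt "0 0 0 0 0 0" --pt "0 0 0 0 0 0" --pt "0 0 0 0 0 0" --pt "0 0 0 0 0 0" --pt "0 0 0 0 0 0" --pt "0 0 0 0 0 0" --pt "0 0 0 0 0 0" --pt "0 0 0 0 0 0" --pt "0 0 0 0 0 0" --pt "0 0 0 0 0 0" --grip -1

```text
time: 25.98
eef_pos: [0.6547, 0.0072, 0.1447]
tool_rot: [-0.001, 0.689, 0.725, -0.001]
contact_force: [0.2, -0.2, 0.8]
grip_width: 0.0852
finger_force: 0.0
```

>>> play_rows --pt "0 0 0.03 0 0 0" --pt "0 0 0.07 0 0 0" --pt "0 0 0.12 0 0 0" --pt "0 0 0.17 0 0 0" --pt "-0.05 0 0.2 0 0 0" --pt "-0.12 0 0.2 0 0 0" --pt "-0.18 0 0.2 0 0 0" --pt "-0.24 0 0.2 0 0 0" --pt "-0.24 0 0.2 0 0 0" --pt "-0.24 0 0.2 0 0 0"

```text
time: 26.82
eef_pos: [0.5085, 0.0073, 0.2646]
tool_rot: [-0.001, 0.689, 0.725, -0.001]
contact_force: [-0.0, -0.2, -0.1]
grip_width: 0.0852
finger_force: 0.0
```

```bash
python3 d.py | grep 0.035; python3 -c "
from plan import *
go()
p=manip.get_image('top'); v=p['color'][130:330,240:460]; cv2.imwrite('pics/t6.png',cv2.resize(v,(660,600),interpolation=2))
W=cloud(p)
for nm in ('ball_large','ball_small','basket','coaster'):
  for r in manip.regions_of(p,nm)[:3]:
    q=W[r['mask']&(p['depth']>0)]; print(nm,round(r['conf'],2),r['xy'],np.median(q,0))
R0=np.array([.665,-.118]);print('pockets about',R0+np.array([.0523,-.9986])*.0425,R0+np.array([.0523,-.9986])*.125)
"
```

```text
top 0.035 217 hmax 0.052064964893023834 rect ((-0.00031013693660497665, 0.001722291111946106), (0.016409633681178093, 0.07144013792276382), 11.009181022644043) pca ang ccw from up 12.56931724399925 mean [0.0003 0.0027]
side 0.035 127 hmax 0.04735881827644264 rect ((-0.0015158806927502155, -0.006612991914153099), (0.0211053267121315, 0.05753232166171074), 16.302324295043945) pca ang ccw from up 12.573224046268734 mean [ 0.0018 -0.0068]
t 26.92 p [0.5115 0.007  0.2652] q [-0.1125  0.0577 -0.2156  1.2972 -0.0003  1.4067] F [-0.111   0.3946  0.5261] w 0.0857
ball_large 0.61 [392.0, 204.3] [ 0.662  -0.2332  0.0762]
ball_large 0.58 [362.3, 199.2] [ 0.6692 -0.1524  0.0999]
ball_large 0.49 [247.1, 185.8] [0.6806 0.1261 0.1688]
ball_small 0.6 [345.7, 203.2] [ 0.6651 -0.1237  0.0674]
basket 0.84 [375.4, 288.3] [ 0.4564 -0.2038  0.0104]
basket 0.18 [182.1, 235.4] [0.575  0.2796 0.1181]
coaster 0.47 [304.5, 284.2] [ 0.471  -0.0081  0.0106]
coaster 0.24 [295.8, 159.4] [0.7944 0.0126 0.0209]
pockets about [ 0.6672 -0.1604] [ 0.6715 -0.2428]
```

View pics/t6.png

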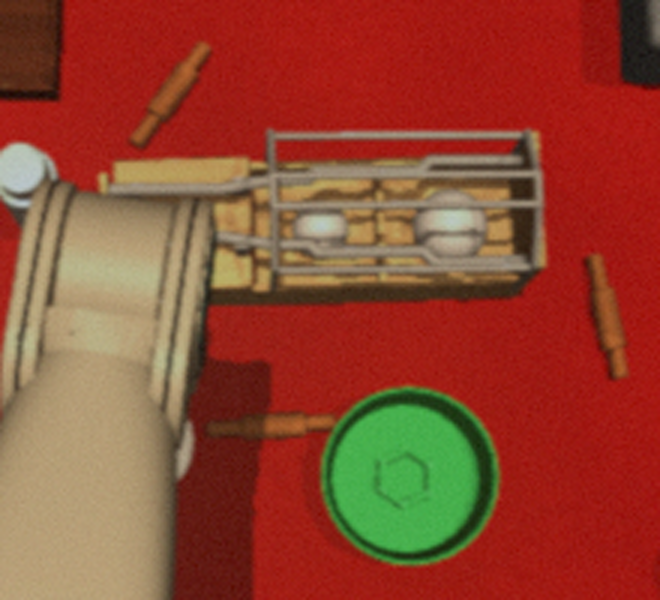

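Both balls lie in their pockets, small at (320,228) and large at (450,222). The basket is in place and empty, the dial reads 12.6°, and the gripper is free. Handing in.

```bash
python3 -c "
from bench import manip
print(manip.hand_in())"
```

```text
the job is handed in; nothing more can be done
None
```

The job is handed in: the last pictures showed the dial at the fifth click and both balls lying in their pockets, small in the upper and large in the lower; `hand_in` returned no verdict.

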